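# Lean the scale bar on the finds photo stand

### The job

Set up the photo stand: take the red-and-white scale bar from its sloping rest and lean it squarely against the middle of the stand's clear blue-edged panel, black foot down on the grey base and resting right against the yellow stop, yellow head on the panel. Set the foot down gently on the base while you still hold the bar (do not drop it in), press it firmly up against the stop for a moment (about 5 N, never more than 40 N on the stand), then let the head come to the panel and let go; leave the two sample tubs beside the stand where they are.

Things in the scene. Friction and masses are not known exactly. Their poses are not given: they have to be found in the camera images.
- bar_mid (a point): Centre of the scale bar: a rigid bar, 240 mm between the centres of its two rounded ends, 256 mm overall, 24 mm wide, 12 mm thick, 80 to 170 g, in six red and white bands. x runs along the bar from the foot (black) to the head (yellow), y across its 24 mm width, z out of its upper broad face. It starts in the sloping rest at 20 degrees from level, foot low, centre 75 mm above the table, with its middle 140 mm free to be gripped across the 24 mm width.
- bar_foot (a point): Centre of the bar's foot: a black round end, a 16 mm diameter roller shape lying across the bar, 24 mm long. Touching a surface, this point is 8 mm from it. 120 mm from bar_mid. Same axes as bar_mid.
- bar_head (a point): Centre of the bar's head: a yellow round end like the foot, 120 mm from bar_mid the other way. Same axes as bar_mid.
- rest: Fixed wooden sloping rest. Base 230 x 90 mm, 10 mm high; origin at the centre of its underside on the table; x points up the slope. Two supports, 18 mm long along the bar and 46 mm wide, lie 80 mm either way from its middle along the bar, with low ears 2 mm beside the bar and rising 10 mm beside it; a lip beyond the foot. The bar lifts straight out.
- stand: Fixed photo stand. Origin on the table below the centre of the panel's front face; x points level through the panel to its back, so the front side of the panel is -x; y along the panel's width. Grey base, its top 10 mm above the table, reaching 190 mm in front of the panel, 180 mm wide. Clear acrylic upright panel, 12 mm thick, with a flush 12 mm blue border, front face in the plane x = 0, 180 mm wide, from 10 to 270 mm above the table.
- stop: Yellow rigid stop strip fixed on the stand's base, parallel to the panel: 14 mm deep (x), 130 mm long (y), 16 mm high. Origin at the centre of its underside on the base; x points to the panel, so its working face is 7 mm from the origin on the +x side. It is set anew each time, 118 to 148 mm (working face) in front of the panel.
- tub_a_mid (a point): Centre (31 mm up) of an open clear plastic sample tub, 82 mm across, 62 mm high, 90 g, loose on the table beside the stand at its +y side.
- tub_b_mid (a point): The same kind of tub beside the stand at its -y side.

How it is judged:
By the outcome, as a careful person would: the job done as asked, in the order asked, and still so for the second after the job is handed in, with the robot touching nothing.
It also fails if it takes over 48 s, if anything falls off the work surface, if the arm or the gripper's body presses on something with over 40 N, if the wrist force passes 120 N, or if a joint passes its speed limit or range.

### The arm

A 6-joint arm with a two-finger parallel gripper is mounted at the origin on the work surface. World frame = base frame: x ahead of the robot, y to its left, z up, the work surface at z = 0. Lengths are in m, angles in rad, forces in N, time in s.
With the tool pointing down it reaches from about 0.3 to 0.775 m from the base axis. Payload 14.6 kg.
Tool frame: the origin (TCP) lies midway between the tips of the shut fingers; the grasp point (between the pads) lies 19 mm behind it; z points along the fingers, y is the line along which they close (so a half turn about z gives the same grasp; the last joint's range is limited). The gripper opens to 94 mm and grips with 3 to 60 N. Pads are 16 mm wide; open, the fingers measure 119 mm over their backs; the gripper's body (75 mm by 177 mm) begins 78 mm behind the grasp point.
Start: joints at [1.144, 0.3, 1.521, -0, 1.321, -0.067], TCP at [0.194, 0.515, 0.205] pointing down, gripper open.
Joint ranges: [-3.03, 3.03], [-0.79, 2.21], [0.23, 2.52], [-1.04, 4.18], [0, 3.07], [-2.55, 2.55]. Speed limits (rad/s): [2.22, 2.22, 2.57, 3.14, 3.14, 3.14].

### API

Orientations are given as [roll, pitch, yaw] about the fixed x, y, z axes, in that order (R = Rz(yaw) Ry(pitch) Rx(roll)).
In Python, from station import ctrl gives the robot as it stands. The module is installed in compiled form; this text tells all that it offers.
- The arm moves only by the tool servo_tool, never from a script. Its argument "plan" is a list of rows, each a list of 7 numbers: the opening in per cent of the stroke, from 0 (shut) to 100 (fully open), then the shift along the tool's x, y, z in m, then the turn, a rotation vector about the tool's x, y, z in rad. A call has exactly 8 rows; each row shifts and turns the commanded pose from where the row before left it, along the tool's axes as they then stand; what a row does not reach is not made up. A row lasts 1/8 s, in which the tool goes at most 62.5 mm and 10.7 degrees, less where a joint would pass 70% of its speed; a pose out of reach is approached as far as the arm can. A call with a gripper value outside its range is refused whole. The fingers move at their own pace and stop on an object; "force" is the grip in N (left out, the last holds). Time passes only in rows, so rows that do not move let the fingers close, or fill a call up. It gives the time, the measured TCP pose, the force, the opening and the grip force at its end, in the units of the state.
- ctrl.get_obs(): the state, without advancing time (a new reading comes with each control period).
- ctrl.camera(name): name is "scene" or "top" or "wrist"; returns a dict with "pixels" (400x640x3 uint8, red, green, blue), "z_map" (400x640 float32, m along the optical axis (not along the pixel's ray), 0 where there is no reading), "mtx" (3x3 intrinsics, pixels), "pose" (4x4, takes a point from camera to world coordinates). Camera axes: x right, y up, looking along -z (the intrinsics and any distortion apply to the point x, -y, -z); pixel columns grow to the right and rows downward; lengths in m; the calibration is good to about 2 mm. The wrist camera is an equidistant fisheye: a pixel r from the principal point sees the ray r / f radians off the axis. A picture is of the moment at which its call begins.
- ctrl.hand_in(): hands the job in; it is judged then, once.
The state is a dict: "time_s": time; "qpos": joint angles; "joint_vel": joint speeds; "tau": joint torques, N m; "ee_pos": TCP position; "eef_rot": TCP orientation; "force": force on the tool from outside, world axes, zero at the start; "moment": the same for the moment, N m; "grip_width": finger opening in m; "grip_force": force on a finger pad.
Only numpy, scipy, OpenCV 4.12 (cv2) and the standard library are available. Lean on these libraries where they do the work, as an engineer would, in place of code of your own. Each camera call takes 0.05 s, during which the arm holds its last target. There are 200 camera calls.

## Working session

There is one attempt and no reset: what is moved stays moved. The work goes in short steps, Python scripts to look and compute and a tool call to move; the robot and the scene stay as the last step left them, time stands still between calls to the robot, and variables do not carry over. Pictures are saved under pics/ and viewed, at most 10 in all, crops included, and the job is handed in when it is done.

Besides the shell and the picture viewer there is one more tool, called after "Call:" as a command line: name --pt "numbers of a row" for each row, then --argument value for the rest. servo_tool: Moves the arm, as the interface text tells. Its arguments: {"type":"object","properties":{"plan":{"type":"array","items":{"type":"array","items":{"type":"number"}}},"force":{"type":"number"}},"required":["plan"]}

```bash
mkdir -p pics
python3 - <<'E'
from station import ctrl
import cv2,numpy as np
o=ctrl.get_obs(); print({k:np.round(v,3).tolist() for k,v in o.items()})
for n in("scene","top"):
    c=ctrl.camera(n); cv2.imwrite(f"pics/{n}0.png",c["pixels"][:,:,::-1]); np.savez(f"{n}0.npz",**c)
    print(n,np.round(c["mtx"],1).tolist(),np.round(c["pose"],3).tolist(),c.keys())
E
```

```text
{'time_s': 0.0, 'qpos': [1.144, 0.3, 1.522, -0.0, 1.321, -0.067], 'joint_vel': [-0.0, -0.0, -0.0, 0.0, 0.002, 0.001], 'tau': [-0.002, -53.181, -35.274, 0.071, 0.024, -0.0], 'ee_pos': [0.194, 0.515, 0.205], 'eef_rot': [-3.14, -0.0, 2.782], 'force': [0.327, 0.492, -0.108], 'moment': [-0.071, 0.014, -0.02], 'grip_force': 0.0, 'grip_width': 0.094}
scene [[380.6, 0.0, 319.0], [0.0, 380.6, 199.9], [0.0, 0.0, 1.0]] [[0.457, -0.659, 0.597, 1.181], [0.889, 0.329, -0.318, -0.381], [0.013, 0.676, 0.737, 0.838], [0.0, 0.0, 0.0, 1.0]] dict_keys(['pixels', 'z_map', 'mtx', 'pose'])
top [[401.3, 0.0, 317.8], [0.0, 401.3, 202.6], [0.0, 0.0, 1.0]] [[0.019, 0.985, -0.17, 0.418], [-1.0, 0.015, -0.025, -0.061], [-0.022, 0.171, 0.985, 0.954], [0.0, 0.0, 0.0, 1.0]] dict_keys(['pixels', 'z_map', 'mtx', 'pose'])
```

View pics/scene0.png

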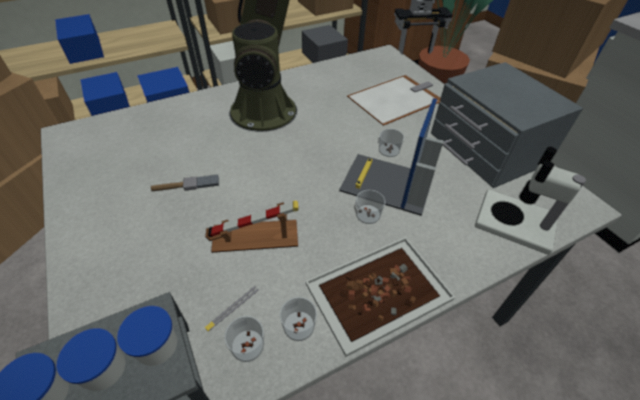

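View pics/top0.png

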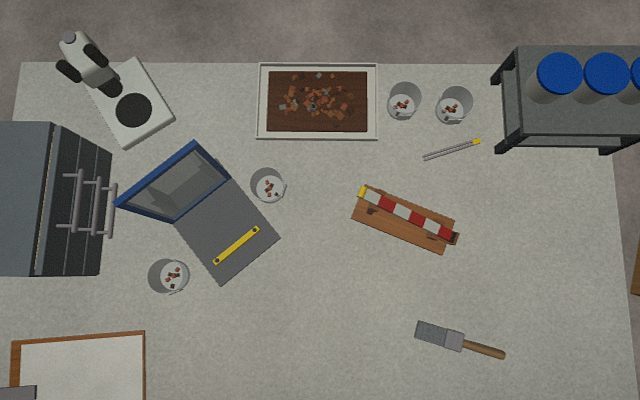

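The scene view shows the bar in its rest (foot ~(213,232), head ~(296,205)), the stop at ~(364,173) and the panel edge-on at ~(420,155). In the top view the bar runs from the yellow head (362,191) to the foot (456,238). The stop runs (216,263)–(257,230), the panel's top edge (117,204)–(196,143), and the tubs are at (267,185) and (168,276).

```bash
cat > h.py <<'E'
import numpy as np,cv2
def rays(c,uv):
    uv=np.atleast_2d(uv).astype(float);K,P=c["mtx"],c["pose"]
    d=np.c_[(uv[:,0]-K[0,2])/K[0,0],-(uv[:,1]-K[1,2])/K[1,1],-np.ones(len(uv))]
    return P[:3,3],d@P[:3,:3].T
def plane(c,uv,z):
    o,d=rays(c,uv);return o+d*((z-o[2])/d[:,2])[:,None]
def depth(c,uv):
    uv=np.atleast_2d(uv);o,d=rays(c,uv);i=np.int32(np.round(uv));return o+d*c["z_map"][i[:,1],i[:,0]][:,None]
def tri(c1,u1,c2,u2):
    o1,d1=rays(c1,u1);o2,d2=rays(c2,u2);d1=d1[0];d2=d2[0]
    s=np.linalg.lstsq(np.c_[d1,-d2],o2-o1,rcond=None)[0]
    p,q=o1+s[0]*d1,o2+s[1]*d2;return (p+q)/2,np.linalg.norm(p-q)
def mask(c,col):
    h=cv2.cvtColor(c["pixels"],cv2.COLOR_RGB2HSV)
    if col=="yellow":return cv2.inRange(h,(22,130,90),(34,255,255))
    if col=="red":return cv2.inRange(h,(0,170,80),(6,255,255))|cv2.inRange(h,(174,170,80),(180,255,255))
    if col=="blue":return cv2.inRange(h,(105,130,40),(122,255,255))
def blobs(c,col,amin=12):
    n,l,s,ce=cv2.connectedComponentsWithStats(mask(c,col))
    return [(np.argwhere(l==i)[:,::-1],ce[i]) for i in range(1,n) if s[i,4]>=amin]
E
python3 - <<'E'
from h import *
np.set_printoptions(precision=4,suppress=True)
C={n:dict(np.load(n+"0.npz")) for n in("scene","top")}
for n,c in C.items():
    for col in("yellow","red","blue"):
        for p,ce in blobs(c,col):
            print(n,col,len(p),ce.round(1),"box",p.min(0),p.max(0),"depthmed",np.median(depth(c,p),0),"rect",[np.round(x,1) for x in cv2.minAreaRect(p.astype(np.float32))])
E
```

```text
scene yellow 122 [363.4 173. ] box [356 161] [371 186] depthmed [0.4829 0.1443 0.0267] rect [array([363.5, 173. ]), array([ 4.5, 28.2]), np.float64(26.6)]
scene yellow 28 [295.4 205. ] box [294 201] [297 208] depthmed [ 0.5917 -0.1344  0.124 ] rect [array([295.5, 204.5]), array([7., 3.]), np.float64(90.0)]
scene yellow 29 [209.2 325.8] box [206 323] [213 329] depthmed [ 0.7401 -0.4215  0.0073] rect [array([209.3, 325.8]), array([2.8, 7.8]), np.float64(45.0)]
scene red 77 [272.7 211.8] box [267 207] [278 216] depthmed [ 0.5696 -0.1879  0.1031] rect [array([272.4, 211.5]), array([ 6.8, 12.5]), np.float64(77.5)]
scene red 67 [244.  220.6] box [239 217] [249 225] depthmed [ 0.542  -0.2588  0.075 ] rect [array([243.9, 220.6]), array([ 5.8, 11.8]), np.float64(74.1)]
scene red 62 [216.6 229.1] box [212 225] [221 233] depthmed [ 0.5135 -0.3277  0.0475] rect [array([216.5, 229. ]), array([ 6.1, 10.7]), np.float64(76.0)]
scene blue 232 [498.6   6.6] box [489   0] [508  16] depthmed [-1.4443  2.9396 -0.586 ] rect [array([498.1,   5.6]), array([16.3, 17.4]), np.float64(20.6)]
scene blue 206 [631
[... 1747 characters left out ...]
659 -0.1873  0.1001] rect [array([386.5, 203.5]), array([16.5, 10.3]), np.float64(26.6)]
top red 163 [416.9 218.7] box [409 211] [425 226] depthmed [ 0.5381 -0.2569  0.0731] rect [array([416.9, 218.7]), array([15.7, 10.3]), np.float64(26.6)]
top red 131 [444.8 232.4] box [438 225] [451 239] depthmed [ 0.5114 -0.3251  0.046 ] rect [array([444.8, 232.4]), array([13.4,  9.8]), np.float64(26.6)]
top blue 3352 [586.8  73.2] box [537  52] [639  94] depthmed [ 0.8083 -0.564   0.2172] rect [array([588.,  73.]), array([102.,  42.]), np.float64(-0.0)]
top blue 631 [153.2 173.9] box [113 140] [197 207] depthmed [0.5824 0.2503 0.269 ] rect [array([154.7, 172.6]), array([  9.5, 102.9]), np.float64(50.8)]
```

Run:
```python
from h import *
np.set_printoptions(precision=4,suppress=True)
C={n:dict(np.load(n+"0.npz")) for n in("scene","top")}
S,T=C["scene"],C["top"]
R={n:sorted([b for b in blobs(c,"red")],key=lambda b:b[1][0]) for n,c in C.items()}
s=R["scene"];t=R["top"][::-1]
P=[]
for a,b in zip(s,t):
    p,e=tri(S,a[1],T,b[1]);P.append(p);print("red tri",p,"gap",e,"depth avg",(np.median(depth(S,a[0]),0)+np.median(depth(T,b[0]),0))/2)
P=np.array(P);u=P[2]-P[0];print("len",np.linalg.norm(u));u/=np.linalg.norm(u)
print("u",u,"slope",np.degrees(np.arcsin(u[2])),"heading",np.degrees(np.arctan2(u[1],u[0])),"topmid",P.mean(0)+.02*u)
# stop & panel
for n,c in C.items():
    b=[x for x in blobs(c,"yellow") if len(x[0])>100][0][0]
    (cx,cy),(w,h),a=cv2.minAreaRect(plane(c,b,.026)[:,:2].astype(np.float32))
    print(n,"stop",cx,cy,w,h,a,"depth z",np.median(depth(c,b)[:,2]))
bs=[[x for x in blobs(c,"yellow") if len(x[0])>100][0][1] for c in(S,T)]
print("stop tri",tri(S,bs[0],T,bs[1]))
b=[x for x in blobs(T,"blue") if 300<len(x[0])<1000][0][0]
D=depth(T,b);print("top blue: z pct",np.percentile(D[:,2],[2,20,50,80,98]))
k=abs(D[:,2]-.27)<.006
(cx,cy),(w,h),a=cv2.minAreaRect(plane(T,b[k],.27)[:,:2].astype(np.float32));print("panel top",k.sum(),cx,cy,w,h,a)
# grey base corners in top
g=cv2.cvtColor(T["pixels"],cv2.COLOR_RGB2GRAY);m=((g>40)&(g<110)).astype(np.uint8)*255
Z=np.indices(g.shape)[::-1].reshape(2,-1).T;W=depth(T,Z).reshape(400,640,3)
k=(m>0)&(abs(W[...,2]-.01)<.006)&(W[...,1]>0)&(W[...,1]<.4)&(W[...,0]>.35)&(W[...,0]<.7)
n_,l,st,ce=cv2.connectedComponentsWithStats(k.astype(np.uint8));i=1+np.argmax(st[1:,4])
b=np.argwhere(l==i)[:,::-1];q=cv2.minAreaRect(plane(T,b,.01)[:,:2].astype(np.float32));print("base",len(b),q,cv2.boxPoints(q))
for uv in [(267,187),(168,276)]: print("tub",plane(T,uv,.031))
```

```text
red tri [ 0.511  -0.3264  0.0444] gap 0.0031330014818095916 depth avg [ 0.5124 -0.3264  0.0467]
red tri [ 0.538  -0.2576  0.0713] gap 0.0008610022469907312 depth avg [ 0.54   -0.2578  0.074 ]
red tri [ 0.5662 -0.1871  0.0991] gap 0.0002472298653763342 depth avg [ 0.5678 -0.1876  0.1016]
len 0.15958147614861012
u [0.3461 0.8731 0.3432] slope 20.07436964221728 heading 68.37592453064104 topmid [ 0.5453 -0.2396  0.0785]
scene stop 0.48316970467567444 0.14542879164218903 0.013984519988298416 0.12352026998996735 40.120765686035156 depth z 0.026704521936411263
top stop 0.4764438569545746 0.15062110126018524 0.016278937458992004 0.129908487200737 40.19540786743164 depth z 0.024955089758591675
stop tri (array([0.4761, 0.1519, 0.0165]), np.float64(0.003030863631776411))
top blue: z pct [0.2646 0.2679 0.269  0.2699 0.2713]
panel top 617 0.5862938761711121 0.24515962600708008 0.013422851450741291 0.178395614027977 40.23915481567383
base 5650 ((0.5122703313827515, 0.18186450004577637), (0.1942647248506546, 0.1793263852596283), 40.57423782348633) [[0.3802 0.1868]
 [0.4968 0.0506]
 [0.6444 0.1769]
 [0.5277 0.3131]]
tub [[0.6133 0.0835 0.031 ]]
tub [[0.4029 0.3016 0.031 ]]
```

```bash
cat >> h.py <<'E'
from scipy.spatial.transform import Rotation as Ro, Slerp
def Rt(head,tilt):
    """tool x at heading, tool tilted outward (z toward heading) by tilt; degrees"""
    return Ro.from_euler("xyz",[np.pi,0,np.radians(head)])*Ro.from_euler("y",-np.radians(tilt))
def rows(p0,R0,p1,R1,n,g=100):
    S=Slerp([0,1],Ro.concatenate([R0,R1]));r=[];P,R=np.array(p0),R0
    for k in range(1,n+1):
        Q=p0+(np.array(p1)-p0)*k/n;N=S(k/n)
        r.append([g]+np.round(R.inv().apply(Q-P),4).tolist()+np.round((R.inv()*N).as_rotvec(),4).tolist());P,R=Q,N
    for x in r:print(x)
def now(ctrl):
    o=ctrl.get_obs();return o,np.array(o["ee_pos"]),Ro.from_euler("xyz",o["eef_rot"])
E
python3 - <<'E'
from h import *
from station import ctrl
o,p,R=now(ctrl);print(Rt(40,41).apply([0,0,1]),Rt(40,41).apply([1,0,0]))
rows(p,R,[.547,-.238,.18],Rt(68.4,0),16)
E
```

```text
[-0.50257037 -0.42170662 -0.75470958] [ 0.57814108  0.48511797 -0.65605903]
[100, -0.0372, -0.0362, 0.0016, -0.0001, 0.0, 0.0992]
[100, -0.0406, -0.0324, 0.0016, -0.0001, 0.0, 0.0992]
[100, -0.0437, -0.0282, 0.0016, -0.0001, 0.0, 0.0992]
[100, -0.0462, -0.0237, 0.0016, -0.0001, 0.0, 0.0992]
[100, -0.0484, -0.019, 0.0016, -0.0001, 0.0, 0.0992]
[100, -0.05, -0.0141, 0.0016, -0.0001, 0.0, 0.0992]
[100, -0.0512, -0.0091, 0.0016, -0.0001, 0.0, 0.0992]
[100, -0.0518, -0.004, 0.0016, -0.0001, 0.0, 0.0992]
[100, -0.052, 0.0011, 0.0016, -0.0001, 0.0, 0.0992]
[100, -0.0516, 0.0063, 0.0016, -0.0001, 0.0, 0.0992]
[100, -0.0507, 0.0114, 0.0016, -0.0001, 0.0, 0.0992]
[100, -0.0493, 0.0163, 0.0016, -0.0001, 0.0, 0.0992]
[100, -0.0475, 0.0211, 0.0016, -0.0001, 0.0, 0.0992]
[100, -0.0451, 0.0257, 0.0016, -0.0001, 0.0, 0.0992]
[100, -0.0424, 0.0301, 0.0016, -0.0001, 0.0, 0.0992]
[100, -0.0392, 0.0341, 0.0016, -0.0001, 0.0, 0.0992]
```

Call:
servo_tool --pt "100 -0.037 -0.036 0.0016 0 0 0.099" --pt "100 -0.041 -0.032 0.0016 0 0 0.099" --pt "100 -0.044 -0.028 0.0016 0 0 0.099" --pt "100 -0.046 -0.024 0.0016 0 0 0.099" --pt "100 -0.048 -0.019 0.0016 0 0 0.099" --pt "100 -0.05 -0.014 0.0016 0 0 0.099" --pt "100 -0.051 -0.009 0.0016 0 0 0.099" --pt "100 -0.052 -0.004 0.0016 0 0 0.099"

```text
time_s: 1.1
ee_pos: [0.3714, 0.1378, 0.1926]
eef_rot: [3.141, 0.0, 1.987]
force: [0.4, 0.6, -1.0]
grip_width: 0.0941
grip_force: 0.0
```

Call:
servo_tool --pt "100 -0.052 0.001 0.0016 0 0 0.099" --pt "100 -0.052 0.006 0.0016 0 0 0.099" --pt "100 -0.051 0.011 0.0016 0 0 0.099" --pt "100 -0.049 0.016 0.0016 0 0 0.099" --pt "100 -0.047 0.021 0.0016 0 0 0.099" --pt "100 -0.045 0.026 0.0016 0 0 0.099" --pt "100 -0.042 0.03 0.0016 0 0 0.099" --pt "100 -0.039 0.034 0.0016 0 0 0.099"

```text
time_s: 2.1
ee_pos: [0.5483, -0.2374, 0.1794]
eef_rot: [-3.141, -0.0, 1.194]
force: [0.2, 0.5, -0.1]
grip_width: 0.0937
grip_force: 0.0
```

```bash
sed -i 's/"y",-np/"y",np/' h.py
python3 - <<'E'
from h import *
from station import ctrl
c=ctrl.camera("wrist");np.savez("w1.npz",**c);cv2.imwrite("pics/w1.png",c["pixels"][:,:,::-1])
o,p,R=now(ctrl);print(o["time_s"],p,o["eef_rot"],o["force"],o["joint_vel"]);print(np.round(c["mtx"],1),np.round(c["pose"],3))
print(Rt(40,41).apply([0,0,1]))
E
```

```text
2.15 [ 0.54934139 -0.241942    0.17848013] [-3.14113383e+00  7.86243437e-04  1.18680359e+00] [ 1.18307315 -4.14265832 -0.81844624] [ 0.04879393 -0.06352148  0.11096379  0.00076819 -0.03423613 -0.0565199 ]
[[309.7   0.  322.4]
 [  0.  309.7 204.4]
 [  0.    0.    1. ]] [[ 0.93   0.357  0.085  0.573]
 [-0.367  0.906  0.212 -0.175]
 [-0.001 -0.228  0.974  0.359]
 [ 0.     0.     0.     1.   ]]
[ 0.50257037  0.42170662 -0.75470958]
```

View pics/w1.png

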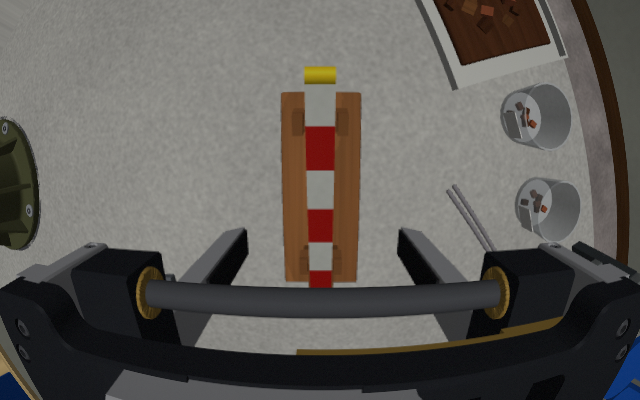

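The wrist view shows the bar straight ahead between the fingers: yellow head at (320,75), red bands at (320,148), (320,225) and (320,279). The finger edges at (247,240) and (399,240) sit evenly on either side of it.

```bash
cat >> h.py <<'E'
def wray(c,uv):
    uv=np.atleast_2d(uv).astype(float);K,P=c["mtx"],c["pose"]
    x=(uv-K[:2,2])/K[0,0];r=np.linalg.norm(x,axis=1)+1e-9
    d=np.c_[x[:,0]/r*np.sin(r),-x[:,1]/r*np.sin(r),-np.cos(r)]
    return P[:3,3],d@P[:3,:3].T
def wdep(c,uv):
    o,d=wray(c,uv);i=np.int32(np.round(uv)).reshape(-1,2);ax=-c["pose"][:3,2]
    return o+d*(c["z_map"][i[:,1],i[:,0]]/(d@ax))[:,None]
E
python3 - <<'E'
from h import *
from station import ctrl
np.set_printoptions(precision=4,suppress=True)
c=ctrl.camera("wrist");np.savez("w2.npz",**c)
o,p,R=now(ctrl);print(o["time_s"],p,o["eef_rot"],o["force"])
n=np.array([-.126,-.318,.94]);q=np.array([.5453,-.2396,.080])
for col in("yellow","red"):
  for b,ce in blobs(c,col,60):
    O,d=wray(c,ce);P=O+d*(((q-O)@n)/(d@n))[:,None]
    D=np.median(wdep(c,b),0)
    print(col,len(b),ce,"plane",P[0],"tool",R.inv().apply(P-p)[0],"depth",D,"tool",R.inv().apply(D-p))
E
```

```text
2.2 [ 0.5483 -0.2393  0.1783] [-3.1401  0.0003  1.192 ] [-0.7802  0.9125  0.2029]
yellow 533 [314.9606  69.4878] plane [ 0.5872 -0.1318  0.1221] tool [ 0.1144 -0.0035  0.0561] depth [ 0.5872 -0.132   0.1235] tool [ 0.1141 -0.0035  0.0547]
red 1234 [316.1062 143.0827] plane [ 0.5661 -0.1852  0.1012] tool [ 0.0569 -0.0034  0.0771] depth [ 0.5662 -0.185   0.1019] tool [ 0.0571 -0.0034  0.0764]
red 807 [317.2677 221.8327] plane [ 0.5381 -0.2553  0.0737] tool [-0.0186 -0.0034  0.1046] depth [ 0.5381 -0.2551  0.0744] tool [-0.0184 -0.0035  0.1039]
red 433 [318.6189 277.3857] plane [ 0.5116 -0.3228  0.0473] tool [-0.0911 -0.0031  0.131 ] depth [ 0.5117 -0.3222  0.0482] tool [-0.0904 -0.0031  0.1301]
```

Call:
servo_tool --pt "100 0 -0.0032 0.015 0 0 0" --pt "100 0 0 0.02 0 0 0" --pt "80 0 0 0.02 0 0 0" --pt "60 0 0 0.02 0 0 0" --pt "50 0 0 0.02 0 0 0" --pt "50 0 0 0.016 0 0 0" --pt "50 0 0 0.01 0 0 0" --pt "50 0 0 0 0 0 0"

```text
time_s: 3.2
ee_pos: [0.5447, -0.2343, 0.0584]
eef_rot: [-3.141, -0.0, 1.198]
force: [-0.6, -0.0, 0.7]
grip_width: 0.0469
grip_force: 0.0
```

Call:
servo_tool --pt "40 0 0 0 0 0 0" --pt "30 0 0 0 0 0 0" --pt "15 0 0 0 0 0 0" --pt "0 0 0 0 0 0 0" --pt "0 0 0 0 0 0 0" --pt "0 0 0 0 0 0 0" --pt "0 0 0 0 0 0 0" --pt "0 0 0 0 0 0 0" --force 40

```text
time_s: 4.2
ee_pos: [0.5452, -0.2349, 0.0593]
eef_rot: [3.141, 0.0, 1.198]
force: [-0.5, -0.4, 5.9]
grip_width: 0.0236
grip_force: 40.0
```

Call:
servo_tool --pt "0 0 0 -0.005 0 0 0" --pt "0 0 0 -0.01 0 0 0" --pt "0 0 0 -0.02 0 0 0" --pt "0 0 0 -0.03 0 0 0" --pt "0 0 0 -0.035 0 0 0" --pt "0 0 0 -0.035 0 0 0" --pt "0 0 0 -0.025 0 0 0" --pt "0 0 0 0 0 0 0" --force 55

```text
time_s: 5.2
ee_pos: [0.5453, -0.2348, 0.2204]
eef_rot: [3.139, 0.0, 1.198]
force: [-0.4, 0.7, -1.9]
grip_width: 0.0231
grip_force: 55.0
```

```bash
cat >> h.py <<'E'
def bar(c,R,p,v=True):
    """bar in tool frame from wrist camera: top-face depth points of red/yellow"""
    A=[]
    for b,ce in blobs(c,"red",40):
        D=R.inv().apply(wdep(c,b)-p);D=np.median(D[np.linalg.norm(D,axis=1)<.2],0) if (np.linalg.norm(D,axis=1)<.2).any() else None
        if D is not None:
            A.append(D)
            if v:print("red",len(b),ce.round(1),D.round(4))
    for b,ce in blobs(c,"yellow",40):
        D=R.inv().apply(wdep(c,b)-p);D=np.median(D,0)
        if v:print("yel",len(b),ce.round(1),D.round(4))
    return np.array(A)
E
python3 - <<'E'
from h import *
from station import ctrl
np.set_printoptions(precision=4,suppress=True)
c=ctrl.camera("wrist");np.savez("w3.npz",**c)
o,p,R=now(ctrl);print(o["time_s"],p,o["eef_rot"],o["force"],o["grip_width"])
A=bar(c,R,p)
x,y=np.array([.546,-.238])-.0,0
xh=np.array([.764,.645])
F=np.array([.5817,.2413])
C=F-.14*xh
rows(p,R,[*C,.25],Rt(40.2,43),16,0)
E
```

```text
5.25 [ 0.5448 -0.2346  0.2187] [3.1416 0.     1.1979] [-0.7912 -0.2864 -1.7698] 0.023634048033293283
red 4252 [322.2 162.1] [ 0.0549 -0.0002 -0.0446]
red 929 [322.4 275.8] [-0.0126 -0.0002 -0.0201]
red 247 [322.1 344.5] [-0.0855 -0.0001  0.0066]
yel 2024 [322.3  23.5] [ 0.1098 -0.0002 -0.0658]
yel 83 [486.2 252.9] [-0.1011  0.2499  0.2126]
[0, 0.0208, -0.0129, -0.002, -0.0116, 0.0459, 0.0295]
[0, 0.0205, -0.0135, -0.0012, -0.0116, 0.0459, 0.0295]
[0, 0.0202, -0.014, -0.0004, -0.0116, 0.0459, 0.0295]
[0, 0.0197, -0.0146, 0.0004, -0.0116, 0.0459, 0.0295]
[0, 0.0193, -0.0152, 0.0011, -0.0116, 0.0459, 0.0295]
[0, 0.0187, -0.0158, 0.0018, -0.0116, 0.0459, 0.0295]
[0, 0.0182, -0.0164, 0.0024, -0.0116, 0.0459, 0.0295]
[0, 0.0175, -0.0169, 0.0031, -0.0116, 0.0459, 0.0295]
[0, 0.0169, -0.0175, 0.0037, -0.0116, 0.0459, 0.0295]
[0, 0.0162, -0.018, 0.0042, -0.0116, 0.0459, 0.0295]
[0, 0.0154, -0.0185, 0.0047, -0.0116, 0.0459, 0.0295]
[0, 0.0147, -0.019, 0.0052, -0.0116, 0.0459, 0.0295]
[0, 0.0138, -0.0195, 0.0056, -0.0116, 0.0459, 0.0295]
[0, 0.013, -0.02, 0.006, -0.0116, 0.0459, 0.0295]
[0, 0.0121, -0.0204, 0.0064, -0.0116, 0.0459, 0.0295]
[0, 0.0112, -0.0208, 0.0066, -0.0116, 0.0459, 0.0295]
```

Call:
servo_tool --pt "0 0.0208 -0.013 -0.002 -0.0116 0.046 0.0295" --pt "0 0.0205 -0.0135 -0.0012 -0.0116 0.046 0.0295" --pt "0 0.0202 -0.014 -0.0004 -0.0116 0.046 0.0295" --pt "0 0.0197 -0.0146 0.0004 -0.0116 0.046 0.0295" --pt "0 0.0193 -0.0152 0.0011 -0.0116 0.046 0.0295" --pt "0 0.0187 -0.0158 0.0018 -0.0116 0.046 0.0295" --pt "0 0.0182 -0.0164 0.0024 -0.0116 0.046 0.0295" --pt "0 0.0175 -0.017 0.003 -0.0116 0.046 0.0295"

```text
time_s: 6.25
ee_pos: [0.5088, -0.041, 0.233]
eef_rot: [3.094, -0.376, 0.966]
force: [-0.7, 0.1, -1.6]
grip_width: 0.0234
grip_force: 55.0
```

Call:
servo_tool --pt "0 0.0169 -0.0175 0.0037 -0.0116 0.046 0.0295" --pt "0 0.0162 -0.018 0.0042 -0.0116 0.046 0.0295" --pt "0 0.0154 -0.0185 0.0047 -0.0116 0.046 0.0295" --pt "0 0.0147 -0.019 0.0052 -0.0116 0.046 0.0295" --pt "0 0.0138 -0.0195 0.0056 -0.0116 0.046 0.0295" --pt "0 0.013 -0.02 0.006 -0.0116 0.046 0.0295" --pt "0 0.012 -0.0204 0.0064 -0.0116 0.046 0.0295" --pt "0 0.011 -0.0208 0.0066 -0.0116 0.046 0.0295"

```text
time_s: 7.25
ee_pos: [0.4735, 0.1512, 0.2486]
eef_rot: [-3.138, -0.751, 0.698]
force: [0.2, -0.6, -1.7]
grip_width: 0.0235
grip_force: 55.0
```

Run:
```python
from h import *
from station import ctrl
np.set_printoptions(precision=4,suppress=True)
for n in("wrist","scene","top"):
    c=ctrl.camera(n);np.savez(n+"4.npz",**c)
    cv2.imwrite(f"pics/{n}4.png",c["pixels"][:,:,::-1])
    if n=="wrist":
        o,p,R=now(ctrl);print(o["time_s"],p,R.as_matrix(),o["qpos"],o["force"],o["joint_vel"]);bar(c,R,p)
        for col in("yellow","blue"):
            for b,ce in blobs(c,col,80):
                D=wdep(c,b);print(col,len(b),ce,np.median(D,0),D.min(0),D.max(0))
a=cv2.imread("pics/scene4.png");cv2.imwrite("pics/s4c.png",cv2.resize(a[60:260,240:500],None,fx=3,fy=3)[:600,:780])
```

```text
7.3 [0.4726 0.1528 0.2482] [[ 0.5603  0.6444  0.5204]
 [ 0.4682 -0.7647  0.4427]
 [ 0.6832 -0.0044 -0.7302]] [-0.0109 -0.1764  2.0999  0.724   0.7436  0.4345] [ 1.3411  0.1942 -1.1694] [-0.0467  0.0202 -0.0373 -0.0607  0.1065 -0.0602]
red 4139 [322.3 162.1] [ 0.0544  0.0004 -0.0423]
red 890 [322.4 275.4] [-0.0128  0.0004 -0.018 ]
red 246 [322.1 344.5] [-0.0859  0.0005  0.0086]
yel 2047 [322.1  23.4] [ 0.1094  0.0003 -0.0635]
yellow 2047 [322.1216  23.4016] [0.5014 0.1759 0.3698] [ 0.4174  0.1046 -0.6814] [1.9672 1.7261 0.4248]
blue 771 [17.5097 66.0143] [ 0.1267  2.9421 -0.2332] [ 0.0739  0.1046 -0.5705] [0.4174 3.1532 0.4248]
blue 2586 [252.0944 112.9938] [0.5313 0.3042 0.2553] [0.4174 0.1046 0.0119] [0.6816 0.4722 0.4248]
blue 2605 [393.8468 112.144 ] [0.6348 0.1837 0.2574] [ 0.4174  0.1046 -0.659 ] [1.9506 0.7704 0.4248]
```

View pics/wrist4.png

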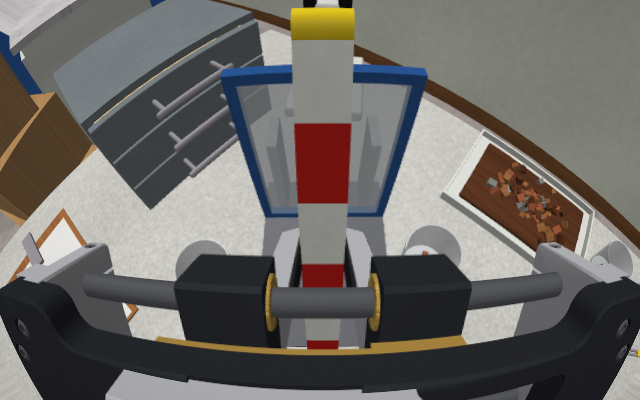

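View pics/s4c.png

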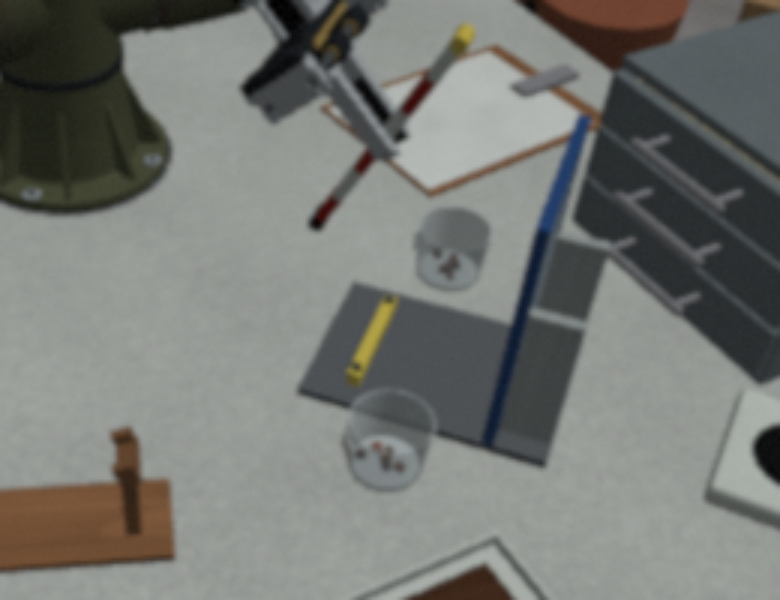

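The wrist view shows the bar held square in front of the panel: head at (322,23), panel corners at about (222,70), (427,70), (265,215) and (383,215). The scene crop shows the bar above and in front of the stand, with both tubs and the stop undisturbed.

Run:
```python
from h import *
np.set_printoptions(precision=4,suppress=True)
W=dict(np.load("wrist4.npz"))
for lab,sel in(("L",lambda u:u<320),("R",lambda u:u>320)):
    pts=np.vstack([b for b,ce in blobs(W,"blue",500) if 200<ce[0]<450]);pts=pts[sel(pts[:,0])]
    D=wdep(W,pts);D=D[(D[:,2]>.03)&(D[:,2]<.25)&(np.linalg.norm(D[:,:2]-[.58,.24],axis=1)<.12)]
    print(lab,len(D),D.mean(0),np.median(D,0));
    globals()[lab]=D
L_,R_=np.median(L[:,:2],0),np.median(R[:,:2],0)
e=L_-R_;print("width between strips",np.linalg.norm(e),"heading y",np.degrees(np.arctan2(e[1],e[0]))-90,"mid",(L_+R_)/2)
# inner bottom corners of panel front face (z~.022) and outer top corners by rays
T=dict(np.load("top4.npz"));S=dict(np.load("scene4.npz"))
for n,c in(("top",T),("scene",S)):
    b=max(blobs(c,"yellow"),key=lambda x:len(x[0]));print(n,len(b[0]),b[1],cv2.minAreaRect(plane(c,b[0],.026)[:,:2].astype(np.float32)),plane(c,b[1],.026))
xh=np.array([np.cos(np.radians(40.2)),np.sin(np.radians(40.2))])
# base front edge & panel foot along a stand-x section in scene via depth
for n,c in(("top",T),("scene",S)):
    M=mask(c,"yellow");Z=np.argwhere(M)[:,::-1];D=depth(c,Z);k=(abs(D[:,2]-.02)<.012)&(np.linalg.norm(D[:,:2]-[.48,.15],axis=1)<.08);D=D[k]
    s=D[:,:2]@xh;print(n,"stop s range",np.percentile(s,[3,50,97]))
    M=mask(c,"blue");Z=np.argwhere(M)[:,::-1];D=depth(c,Z);k=(D[:,2]>.03)&(D[:,2]<.275)&(np.linalg.norm(D[:,:2]-[.58,.24],axis=1)<.12);D=D[k]
    print(n,"panel s pct",np.percentile(D[:,:2]@xh,[3,25,50,75,97]),np.percentile(D[:,2],[3,50,97]))
print("mid s wrist",(L_+R_)/2@xh, "F",np.array([.5817,.2413])@xh)
```

```text
L 1109 [0.5284 0.307  0.167 ] [0.5284 0.307  0.1791]
R 1100 [0.6373 0.1802 0.1662] [0.6373 0.1802 0.1774]
width between strips 0.16719880104276738 heading y 40.63804227944436 mid [0.5829 0.2436]
top 185 [167.1784 210.7838] ((0.5536693930625916, 0.3181130290031433), (0.0263691246509552, 0.03967473655939102), 40.27153015136719) [[0.5538 0.3181 0.026 ]]
scene 121 [363.4298 172.9504] ((0.4829312562942505, 0.14517493546009064), (0.013949945569038391, 0.12349312007427216), 40.68900680541992) [[0.4837 0.1446 0.026 ]]
top stop s range [0.4555 0.4572 0.4668]
top panel s pct [0.6016 0.6038 0.6065 0.6097 0.6125] [0.1547 0.269  0.2714]
scene stop s range [0.4562 0.4633 0.4669]
scene panel s pct [0.6046 0.6065 0.6082 0.6101 0.6117] [0.0437 0.2411 0.2726]
mid s wrist 0.6024308294660782 F 0.6000490899045605
```

```bash
cat >> h.py <<'E'
F=np.array([.5825,.2427]);HD=40.4
XH=np.array([np.cos(np.radians(HD)),np.sin(np.radians(HD))]);YH=np.array([-XH[1],XH[0]])
MID=np.array([.0005,0,-.0187]);BA=20.
def tcp(xs,ys,zf,ang):
    """TCP pose for foot centre at stand xs,ys, world zf, bar angle ang deg"""
    R=Rt(HD,ang-BA);a=np.radians(ang);f=np.r_[F+xs*XH+ys*YH,zf]
    m=f+.12*np.r_[np.cos(a)*XH,np.sin(a)];return m-R.apply(MID),R
def foot(p,R):
    m=p+R.apply(MID);b=R.apply([np.cos(np.radians(BA)),0,-np.sin(np.radians(BA))]);f=m-.12*b;h=m+.12*b
    g=lambda q:np.r_[(q[:2]-F)@XH,(q[:2]-F)@YH,q[2]]
    y=R.apply([0,1,0])
    return g(f).round(4),g(h).round(4),"ang",np.degrees(np.arcsin(b[2])).round(2),"head",np.degrees(np.arctan2(b[1],b[0])).round(2),"roll",np.degrees(y[2]).round(2)
E
python3 - <<'E'
from h import *
from station import ctrl
o,p,R=now(ctrl);print(foot(p,R))
P,N=tcp(-.1155,-.001,.078,66.5);print(P);rows(p,R,P,N,8,0)
P2,N2=tcp(-.1155,-.001,.030,66.5);rows(P,N,P2,N2,8,0)
E
```

```text
(array([-0.2094,  0.0012,  0.1561]), array([-0.1002,  0.0007,  0.3698]), 'ang', np.float64(62.93), 'head', np.float64(40.15), 'roll', np.float64(-0.09))
[0.54169775 0.20666143 0.17481229]
[0, 0.0017, 0.0002, 0.0143, -0.0, 0.0078, -0.0002]
[0, 0.0016, 0.0002, 0.0143, -0.0, 0.0078, -0.0002]
[0, 0.0015, 0.0002, 0.0143, -0.0, 0.0078, -0.0002]
[0, 0.0014, 0.0002, 0.0143, -0.0, 0.0078, -0.0002]
[0, 0.0013, 0.0002, 0.0143, -0.0, 0.0078, -0.0002]
[0, 0.0012, 0.0002, 0.0143, -0.0, 0.0078, -0.0002]
[0, 0.0011, 0.0002, 0.0143, -0.0, 0.0078, -0.0002]
[0, 0.001, 0.0002, 0.0143, -0.0, 0.0078, -0.0002]
[0, -0.0044, -0.0, 0.0041, 0.0, 0.0, 0.0]
[0, -0.0044, -0.0, 0.0041, 0.0, 0.0, 0.0]
[0, -0.0044, -0.0, 0.0041, 0.0, 0.0, 0.0]
[0, -0.0044, -0.0, 0.0041, 0.0, 0.0, 0.0]
[0, -0.0044, -0.0, 0.0041, 0.0, 0.0, 0.0]
[0, -0.0044, -0.0, 0.0041, 0.0, 0.0, 0.0]
[0, -0.0044, -0.0, 0.0041, 0.0, 0.0, 0.0]
[0, -0.0044, -0.0, 0.0041, 0.0, 0.0, 0.0]
```

Call:
servo_tool --pt "0 0.0017 0.0002 0.0143 0 0.0078 0" --pt "0 0.0016 0.0002 0.0143 0 0.0078 0" --pt "0 0.0015 0.0002 0.0143 0 0.0078 0" --pt "0 0.0014 0.0002 0.0143 0 0.0078 0" --pt "0 0.0013 0.0002 0.0143 0 0.0078 0" --pt "0 0.0012 0.0002 0.0143 0 0.0078 0" --pt "0 0.0011 0.0002 0.0143 0 0.0078 0" --pt "0 0.001 0.0002 0.0143 0 0.0078 0"

```text
time_s: 8.4
ee_pos: [0.5431, 0.2068, 0.1755]
eef_rot: [-3.141, -0.814, 0.702]
force: [0.2, 0.8, -2.1]
grip_width: 0.0234
grip_force: 55.0
```

Call:
servo_tool --pt "0 -0.0044 0 0.0041 0 0 0" --pt "0 -0.0044 0 0.0041 0 0 0" --pt "0 -0.0044 0 0.0041 0 0 0" --pt "0 -0.0044 0 0.0041 0 0 0" --pt "0 -0.0044 0 0.0041 0 0 0" --pt "0 -0.0044 0 0.0041 0 0 0" --pt "0 0 0 0 0 0 0" --pt "0 0 0 0 0 0 0"

```text
time_s: 9.4
ee_pos: [0.5425, 0.2062, 0.1405]
eef_rot: [-3.141, -0.814, 0.702]
force: [0.5, -0.6, -1.7]
grip_width: 0.0236
grip_force: 55.0
```

Run:
```python
from h import *
from station import ctrl
np.set_printoptions(precision=4,suppress=True)
c=ctrl.camera("wrist")
o,p,R=now(ctrl);print(o["time_s"],foot(p,R),o["force"],o["moment"],o["joint_vel"]);bar(c,R,p)
c=ctrl.camera("scene");a=c["pixels"][:,:,::-1][90:240,330:460]
cv2.imwrite("pics/s5.png",cv2.resize(a,None,fx=4,fy=4,interpolation=cv2.INTER_CUBIC))
```

```text
9.45 (array([-0.1149, -0.0017,  0.0437]), array([-0.0197, -0.002 ,  0.264 ]), 'ang', np.float64(66.65), 'head', np.float64(40.19), 'roll', np.float64(-0.02)) [-0.9377  0.1837 -2.0201] [-0.3525  0.5256  0.0311] [ 0.0004 -0.0021  0.0002  0.0013  0.001  -0.001 ]
red 4140 [322.4 162.1] [ 0.0542 -0.0013 -0.0418]
red 892 [322.5 275.4] [-0.0131 -0.0012 -0.0173]
red 247 [322.1 344.5] [-0.0861 -0.0015  0.0093]
yel 2030 [322.3  23.5] [ 0.1092 -0.0011 -0.063 ]
```

View pics/s5.png

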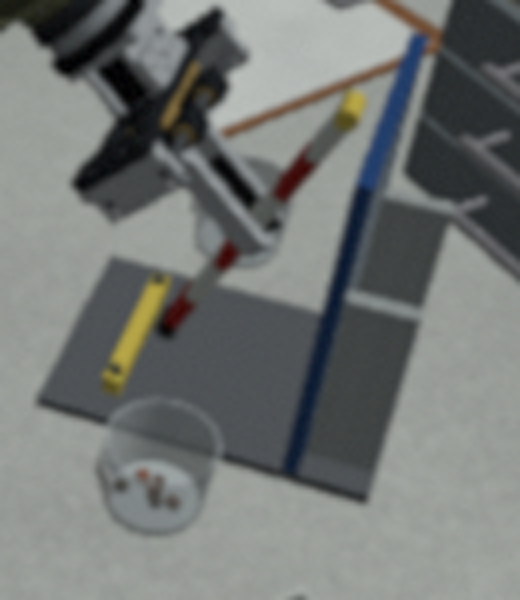

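The scene crop shows the black foot at about (168,328) on the panel side of the stop, just above the base, and the head still clear of the panel. Next I lower it gently.

Call:
servo_tool --pt "0 -0.0022 0 0.002 0 0 0" --pt "0 -0.0022 0 0.002 0 0 0" --pt "0 -0.0022 0 0.002 0 0 0" --pt "0 -0.0022 0 0.002 0 0 0" --pt "0 -0.0022 0 0.002 0 0 0" --pt "0 -0.0015 0 0.0014 0 0 0" --pt "0 -0.0015 0 0.0014 0 0 0" --pt "0 0 0 0 0 0 0"

```text
time_s: 10.5
ee_pos: [0.5422, 0.206, 0.1213]
eef_rot: [-3.141, -0.814, 0.702]
force: [-0.1, 0.3, -1.8]
grip_width: 0.0235
grip_force: 55.0
```

Call:
servo_tool --pt "0 -0.0004 0 0.0003 0 0 0" --pt "0 -0.0004 0 0.0003 0 0 0" --pt "0 -0.0004 0 0.0003 0 0 0" --pt "0 -0.0004 0 0.0003 0 0 0" --pt "0 -0.0004 0 0.0003 0 0 0" --pt "0 -0.0004 0 0.0003 0 0 0" --pt "0 0 0 0 0 0 0" --pt "0 0 0 0 0 0 0"

```text
time_s: 11.5
ee_pos: [0.5425, 0.206, 0.1193]
eef_rot: [-3.141, -0.816, 0.702]
force: [0.9, 1.4, 5.0]
grip_width: 0.0234
grip_force: 55.0
```

Run:
```python
from h import *
from station import ctrl
o,p,R=now(ctrl);print(o["time_s"],foot(p,R),o["force"],o["moment"])
```

```text
11.5 (array([-0.1149, -0.0018,  0.0222]), array([-0.0201, -0.0021,  0.2427]), 'ang', np.float64(66.73), 'head', np.float64(40.21), 'roll', np.float64(-0.01)) [0.94583505 1.41052821 5.01495356] [ 0.3966282  -0.20158098  0.05901778]
```

Call:
servo_tool --pt "0 0.0005 0 -0.0004 0 0 0" --pt "0 -0.0007 0 -0.0007 0 0 0" --pt "0 -0.0007 0 -0.0007 0 0 0" --pt "0 -0.0007 0 -0.0007 0 0 0" --pt "0 -0.0007 0 -0.0007 0 0 0" --pt "0 -0.0007 0 -0.0007 0 0 0" --pt "0 -0.0007 0 -0.0007 0 0 0" --pt "0 0 0 0 0 0 0"

```text
time_s: 12.5
ee_pos: [0.5384, 0.2023, 0.1203]
eef_rot: [3.141, -0.817, 0.702]
force: [4.7, 3.6, 7.8]
grip_width: 0.0234
grip_force: 55.0
```

```bash
cat > st.py <<'E'
from h import *
from station import ctrl
o,p,R=now(ctrl);f=o["force"];print(o["time_s"],*foot(p,R),"F stand x,y,z",np.round([f[:2]@XH,f[:2]@YH,f[2]],2),"M",np.round(o["moment"],2))
E
python3 st.py
```

```text
12.5 [-0.1204 -0.002   0.0232] [-0.0258 -0.0023  0.2437] ang 66.78 head 40.24 roll 0.01 F stand x,y,z [ 5.97 -0.29  7.85] M [ 1.26 -1.18  0.06]
```

Call:
servo_tool --pt "0 0.0007 0 -0.0007 0 0 0" --pt "0 0 0 0 0 0 0" --pt "0 -0.0007 0 -0.0007 0 0 0" --pt "0 -0.0007 0 -0.0007 0 0 0" --pt "0 0 0 0 0 0 0" --pt "0 0 0 0 0 0 0" --pt "0 0 0 0 0 0 0" --pt "0 0 0 0 0 0 0"

```text
time_s: 13.5
ee_pos: [0.5358, 0.2007, 0.1197]
eef_rot: [-3.141, -0.814, 0.702]
force: [0.2, 0.2, -2.3]
grip_width: 0.0233
grip_force: 55.0
```

```bash
python3 st.py
python3 - <<'E'
from h import *
from station import ctrl
c=ctrl.camera("wrist");o,p,R=now(ctrl);bar(c,R,p)
c=ctrl.camera("scene");np.savez("s6.npz",**c);a=c["pixels"][:,:,::-1][140:215,345:425]
cv2.imwrite("pics/s6.png",cv2.resize(a,None,fx=7,fy=7,interpolation=cv2.INTER_CUBIC))
E
```

```text
13.5 [-0.1236 -0.0015  0.0228] [-0.0284 -0.0019  0.2431] ang 66.62 head 40.15 roll -0.04 F stand x,y,z [ 0.29 -0.01 -2.3 ] M [-0.37  0.47  0.03]
red 4139 [322.4 162.1] [ 0.0543 -0.0013 -0.0418]
red 890 [322.4 275.4] [-0.0131 -0.0011 -0.0175]
red 247 [322.1 344.5] [-0.0861 -0.0015  0.0093]
yel 2039 [322.3  23.4] [ 0.1092 -0.0013 -0.0631]
```

View pics/s6.png

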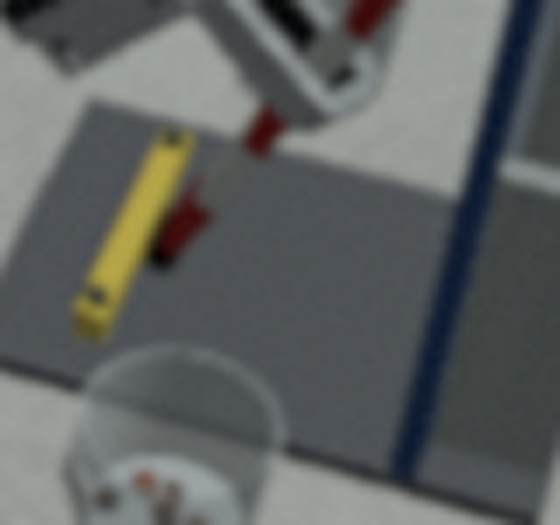

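The crop shows the foot at (162,258), a few mm short of the stop's face at about (150,250). The earlier horizontal force was therefore base friction, so I keep easing it toward the stop.

Call:
servo_tool --pt "0 -0.0004 0 0.0003 0 0 0" --pt "0 -0.0005 0 -0.0005 0 0 0" --pt "0 -0.0005 0 -0.0005 0 0 0" --pt "0 -0.0005 0 -0.0005 0 0 0" --pt "0 -0.0005 0 -0.0005 0 0 0" --pt "0 0 0 0 0 0 0" --pt "0 0 0 0 0 0 0" --pt "0 0 0 0 0 0 0"

```text
time_s: 14.6
ee_pos: [0.5342, 0.199, 0.12]
eef_rot: [-3.141, -0.815, 0.702]
force: [2.5, 3.1, 6.1]
grip_width: 0.0233
grip_force: 55.0
```

```bash
python3 st.py
```

```text
14.6 [-0.1258 -0.0018  0.0229] [-0.0309 -0.0021  0.2434] ang 66.71 head 40.21 roll -0.01 F stand x,y,z [3.96 0.76 6.13] M [ 0.68 -0.65  0.07]
```

Call:
servo_tool --pt "0 0.0007 0 -0.0006 0 0 0" --pt "0 -0.0005 0 -0.0005 0 0 0" --pt "0 -0.0005 0 -0.0005 0 0 0" --pt "0 -0.0005 0 -0.0005 0 0 0" --pt "0 -0.0005 0 -0.0005 0 0 0" --pt "0 0 0 0 0 0 0" --pt "0 0 0 0 0 0 0" --pt "0 0 0 0 0 0 0"

```text
time_s: 15.6
ee_pos: [0.5322, 0.1973, 0.121]
eef_rot: [-3.141, -0.816, 0.702]
force: [6.5, 4.6, 5.4]
grip_width: 0.024
grip_force: 55.0
```

```bash
python3 st.py
```

```text
15.6 [-0.1284 -0.0018  0.0239] [-0.0336 -0.0021  0.2444] ang 66.73 head 40.21 roll -0.01 F stand x,y,z [ 7.92 -0.73  5.42] M [ 1.12 -1.28  0.06]
```

Call:
servo_tool --pt "0 0 0 -0.0004 0 0 0" --pt "0 -0.0004 0 -0.0004 0 0 0" --pt "0 0 0 0 0 0 0" --pt "0 0 0 0 0 0 0" --pt "0 0 0 0 0 0 0" --pt "0 0 0 0 0 0 0" --pt "0 0 0 0 0 0 0" --pt "0 0 0 0 0 0 0"

```text
time_s: 16.6
ee_pos: [0.5315, 0.1967, 0.1212]
eef_rot: [-3.141, -0.816, 0.702]
force: [5.9, 4.4, 4.9]
grip_width: 0.0234
grip_force: 55.0
```

```bash
python3 st.py
python3 - <<'E'
from h import *
from station import ctrl
c=ctrl.camera("wrist");o,p,R=now(ctrl);bar(c,R,p)
c=ctrl.camera("scene");np.savez("s7.npz",**c);a=c["pixels"][:,:,::-1][140:215,345:425]
cv2.imwrite("pics/s7.png",cv2.resize(a,None,fx=7,fy=7,interpolation=cv2.INTER_CUBIC))
E
```

```text
16.6 [-0.1293 -0.0018  0.0241] [-0.0345 -0.0021  0.2446] ang 66.73 head 40.21 roll -0.01 F stand x,y,z [ 7.38 -0.48  4.86] M [ 1.09 -1.19  0.04]
red 4154 [322.3 163.6] [ 0.0537 -0.0013 -0.0439]
red 896 [322.3 275.3] [-0.0132 -0.0014 -0.0167]
red 359 [322.  342.4] [-0.0873 -0.0015  0.0136]
yel 2184 [322.4  22.9] [ 0.1079 -0.0013 -0.0671]
```

View pics/s7.png

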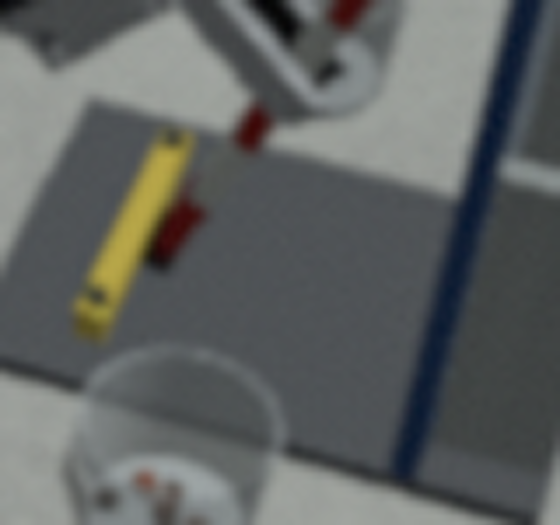

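Here the foot is hard against the stop: (160,262) sits at the stop's edge. The bar has begun to pivot slightly in the pads (slope in tool 20° → 22°), which confirms stop contact. I now unload the base a little and then press along the bar with a firmer grip, so the stop itself carries about 5 N.

Call:
servo_tool --pt "0 0.0003 0 -0.0003 0 0 0" --pt "0 0 0 0 0 0 0" --pt "0 -0.0002 0 -0.0002 0 0 0" --pt "0 -0.0002 0 -0.0002 0 0 0" --pt "0 0 0 0 0 0 0" --pt "0 0 0 0 0 0 0" --pt "0 0 0 0 0 0 0" --pt "0 0 0 0 0 0 0" --force 60

```text
time_s: 17.7
ee_pos: [0.5309, 0.1963, 0.1214]
eef_rot: [-3.141, -0.815, 0.702]
force: [5.7, 4.7, 3.6]
grip_width: 0.023
grip_force: 60.0
```

```bash
python3 st.py
```

```text
17.7 [-0.1301 -0.0017  0.0244] [-0.0352 -0.0021  0.2448] ang 66.71 head 40.2 roll -0.02 F stand x,y,z [ 7.39 -0.08  3.55] M [ 0.87 -1.08 -0.03]
```

Call:
servo_tool --pt "0 -0.0004 0 0.0001 0 0 0" --pt "0 -0.0004 0 0.0001 0 0 0" --pt "0 0 0 0 0 0 0" --pt "0 0 0 0 0 0 0" --pt "0 0 0 0 0 0 0" --pt "0 0 0 0 0 0 0" --pt "0 0 0 0 0 0 0" --pt "0 0 0 0 0 0 0"

```text
time_s: 18.7
ee_pos: [0.531, 0.1962, 0.1213]
eef_rot: [-3.141, -0.816, 0.702]
force: [5.8, 5.1, 6.8]
grip_width: 0.0234
grip_force: 60.0
```

```bash
python3 st.py;python3 - <<'E'
from h import *
from station import ctrl
c=ctrl.camera("wrist");o,p,R=now(ctrl);bar(c,R,p)
E
```

```text
18.7 [-0.1299 -0.0019  0.0242] [-0.0353 -0.0022  0.2448] ang 66.78 head 40.23 roll -0.0 F stand x,y,z [7.76 0.14 6.78] M [ 1.38 -1.51  0.05]
red 4156 [322.4 163.6] [ 0.0537 -0.0011 -0.0442]
red 891 [322.3 275.3] [-0.0133 -0.0014 -0.0165]
red 358 [322.  342.4] [-0.0876 -0.0015  0.0143]
yel 2222 [322.5  22.6] [ 0.1078 -0.0011 -0.0676]
```

```bash
sed -i 's/^MID=.*/MID=np.array([.0002,0,-.0157]);BA=22.5/' h.py; python3 st.py
python3 - <<'E'
from h import *
from station import ctrl
o,p,R=now(ctrl);f,h,*_=foot(p,R);ang=np.degrees(np.arcsin((h-f)[2]/.24));print("final ang if head at -.008:",np.degrees(np.arccos((-.008-f[0])/.24)))
P,N=p,R
P0,N0=tcp(*f,ang)
P1,N1=tcp(*f,ang-6);rows(P0,N0,P1,N1,7,0)
E
```

```text
18.75 [-0.1231 -0.0019  0.02  ] [-0.0382 -0.0021  0.2445] ang 69.28 head 40.22 roll -0.0 F stand x,y,z [8.36 1.19 7.38] M [ 1.34 -1.48  0.03]
final ang if head at -.008: 61.341807604671
[0, 0.0004, 0.0, 0.0017, 0.0, -0.015, 0.0]
[0, 0.0004, -0.0, 0.0017, -0.0, -0.015, 0.0]
[0, 0.0004, 0.0, 0.0017, 0.0, -0.015, -0.0]
[0, 0.0004, -0.0, 0.0017, -0.0, -0.015, -0.0]
[0, 0.0005, 0.0, 0.0017, 0.0, -0.015, 0.0]
[0, 0.0005, -0.0, 0.0016, 0.0, -0.015, -0.0]
[0, 0.0005, 0.0, 0.0016, -0.0, -0.015, -0.0]
```

Call:
servo_tool --pt "0 0.0004 0 0.0017 0 -0.015 0" --pt "0 0.0004 0 0.0017 0 -0.015 0" --pt "0 0.0004 0 0.0017 0 -0.015 0" --pt "0 0.0004 0 0.0017 0 -0.015 0" --pt "0 0.0005 0 0.0017 0 -0.015 0" --pt "0 0.0005 0 0.0016 0 -0.015 0" --pt "0 0.0005 0 0.0016 0 -0.015 0" --pt "0 0 0 0 0 0 0"

```text
time_s: 19.75
ee_pos: [0.5391, 0.2029, 0.1149]
eef_rot: [3.141, -0.711, 0.702]
force: [6.1, 5.1, 6.0]
grip_width: 0.0237
grip_force: 60.0
```

```bash
python3 st.py;python3 - <<'E'
from h import *
from station import ctrl
c=ctrl.camera("wrist");o,p,R=now(ctrl);bar(c,R,p)
E
```

```text
19.75 [-0.123  -0.002   0.0198] [-0.0149 -0.0023  0.2341] ang 63.24 head 40.26 roll 0.03 F stand x,y,z [ 7.97 -0.05  6.02] M [ 1.44 -1.46  0.08]
red 4157 [322.5 163.6] [ 0.0538 -0.0011 -0.0443]
red 892 [322.2 275.3] [-0.0133 -0.0014 -0.0165]
red 358 [321.9 342.4] [-0.0879 -0.0015  0.0143]
yel 2232 [322.8  22.6] [ 0.1079 -0.001  -0.0677]
```

Call:
servo_tool --pt "0 0.0002 0 0.0007 0 -0.0065 0" --pt "0 0.0002 0 0.0007 0 -0.0065 0" --pt "0 0.0002 0 0.0007 0 -0.0065 0" --pt "0 0.0002 0 0.0007 0 -0.0065 0" --pt "0 0.0002 0 0.0007 0 -0.0065 0" --pt "0 0 0 0 0 0 0" --pt "0 0 0 0 0 0 0" --pt "0 0 0 0 0 0 0"

```text
time_s: 20.8
ee_pos: [0.5413, 0.2047, 0.1128]
eef_rot: [3.141, -0.679, 0.702]
force: [6.5, 6.7, 4.4]
grip_width: 0.0233
grip_force: 60.0
```

```bash
python3 st.py
```

```text
20.8 [-0.1232 -0.002   0.0198] [-0.0082 -0.0024  0.2305] ang 61.39 head 40.23 roll 0.02 F stand x,y,z [9.3  0.9  4.35] M [ 1.45 -1.28  0.06]
```

Call:
servo_tool --pt "0 0.0002 0 0.0006 0 -0.005 0" --pt "0 0.0002 0 0.0006 0 -0.005 0" --pt "0 0.0002 0 0.0006 0 -0.005 0" --pt "0 0 0 0 0 0 0" --pt "0 0 0 0 0 0 0" --pt "0 0 0 0 0 0 0" --pt "0 0 0 0 0 0 0" --pt "0 0 0 0 0 0 0"

```text
time_s: 21.8
ee_pos: [0.5421, 0.2054, 0.1119]
eef_rot: [3.141, -0.663, 0.702]
force: [-7.0, -3.4, 15.7]
grip_width: 0.0237
grip_force: 60.0
```

```bash
python3 st.py;python3 - <<'E'
from h import *
from station import ctrl
c=ctrl.camera("wrist");o,p,R=now(ctrl);bar(c,R,p)
E
```

```text
21.8 [-0.1236 -0.0021  0.0199] [-0.0054 -0.0024  0.2288] ang 60.51 head 40.26 roll 0.03 F stand x,y,z [-7.52  1.92 15.72] M [ 0.74 -0.36  0.21]
red 4179 [322.5 163.6] [ 0.0539 -0.0011 -0.0449]
red 927 [322.3 274.9] [-0.013  -0.0014 -0.0168]
red 388 [322.  341.9] [-0.0879 -0.0015  0.0148]
yel 2251 [322.8  22.6] [ 0.1076 -0.0009 -0.0688]
```

Call:
servo_tool --pt "0 -0.0001 0 -0.0004 0 0.003 0" --pt "0 0 0 0 0 0 0" --pt "0 0 0 0 0 0 0" --pt "0 0 0 0 0 0 0" --pt "0 0 0 0 0 0 0" --pt "0 0 0 0 0 0 0" --pt "0 0 0 0 0 0 0" --pt "0 0 0 0 0 0 0" --force 15

```text
time_s: 22.85
ee_pos: [0.542, 0.2054, 0.1118]
eef_rot: [3.141, -0.666, 0.702]
force: [2.2, 2.8, 6.9]
grip_width: 0.0241
grip_force: 15.0
```

```bash
python3 st.py
```

```text
22.85 [-0.1234 -0.0019  0.0197] [-0.0058 -0.0023  0.2289] ang 60.67 head 40.23 roll 0.01 F stand x,y,z [3.48 0.73 6.93] M [ 0.87 -0.56  0.03]
```

Call:
servo_tool --pt "0 0 0 0 0 0 0" --pt "0 0 0 0 0 0 0" --pt "0 0 0 0 0 0 0" --pt "27 0 0 0 0 0 0" --pt "30 0 0 0 0 0 0" --pt "36 0 0 0 0 0 0" --pt "46 0 0 0 0 0 0" --pt "55 0 0 0 0 0 0" --force 4

```text
time_s: 23.85
ee_pos: [0.5413, 0.2053, 0.1109]
eef_rot: [-3.141, -0.664, 0.702]
force: [-0.1, -0.3, -0.0]
grip_width: 0.0493
grip_force: 0.0
```

```bash
python3 st.py;python3 - <<'E'
from h import *
from station import ctrl
c=ctrl.camera("wrist");o,p,R=now(ctrl);bar(c,R,p);print(o["grip_width"])
E
```

```text
23.85 [-0.1241 -0.0015  0.0189] [-0.0061 -0.002   0.2279] ang 60.57 head 40.18 roll -0.03 F stand x,y,z [-0.29 -0.19 -0.04] M [-0.22  0.3   0.01]
red 4234 [323.3 161. ] [ 0.0552 -0.0009 -0.0454]
red 1006 [322.9 273.9] [-0.0121 -0.0008 -0.0172]
red 416 [322.3 341.4] [-0.0872 -0.0015  0.0149]
yel 2258 [323.9  18.9] [ 0.1088 -0.0006 -0.0694]
0.05110032175990937
```

Call:
servo_tool --pt "60 0 0 -0.003 0 0 0" --pt "60 0 0 -0.008 0 0 0" --pt "60 0 0 -0.012 0 0 0" --pt "60 0 0 -0.02 0 0 0" --pt "60 0 0 -0.025 0 0 0" --pt "60 0 0 -0.025 0 0 0" --pt "60 0 0 -0.025 0 0 0" --pt "60 0 0 -0.01 0 0 0"

```text
time_s: 24.9
ee_pos: [0.4809, 0.1537, 0.2133]
eef_rot: [3.14, -0.666, 0.702]
force: [0.3, -0.3, 0.2]
grip_width: 0.0563
grip_force: 0.0
```

Run:
```python
from h import *
from station import ctrl
np.set_printoptions(precision=4,suppress=True)
o,p,R=now(ctrl);print(o["time_s"],o["force"],p)
W=ctrl.camera("wrist");S=ctrl.camera("scene");T=ctrl.camera("top")
g=lambda q:np.r_[(q[:2]-F)@XH,(q[:2]-F)@YH,q[2]]
for b,ce in blobs(W,"red",40)+blobs(W,"yellow",40):
    D=np.median(wdep(W,b),0);print(len(b),ce.round(1),"stand",g(D))
im=np.hstack([cv2.resize(S["pixels"][80:230,330:450],(480,600),interpolation=cv2.INTER_CUBIC),cv2.resize(W["pixels"][:,200:450],(320,512))[:, :, :].copy() if 0 else cv2.resize(W["pixels"][0:400,215:428],(320,600))])
cv2.imwrite("pics/fin.png",im[:,:,::-1])
```

```text
24.9 [ 0.3047 -0.3203  0.2484] [0.4809 0.1537 0.2133]
1079 [322.5 149.1] stand [-0.041  -0.0011  0.1796]
693 [322.1 222.3] stand [-0.0798 -0.0008  0.1098]
350 [321.8 274.4] stand [-0.1179 -0.0002  0.0415]
564 [322.7  78.5] stand [-0.011  -0.0015  0.2335]
```

View pics/fin.png

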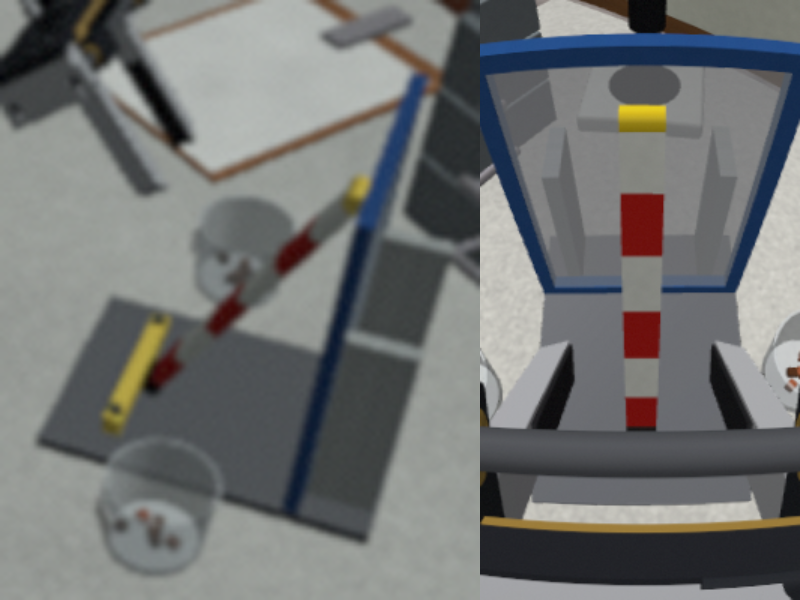

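The final picture shows the bar leaning in the middle of the panel: head on it at about (640,118) in the right half, foot at the stop at about (155,385) in the left half. Both tubs are still in place and the gripper is clear.

```bash
python3 -c "
from station import ctrl
print(ctrl.hand_in())"
```

```text
the job is handed in; nothing more can be done
None
```

The job is handed in: the bar leans about 1 mm off the middle of the panel, with its black foot on the base against the stop (pressed with roughly 5–8 N), its yellow head on the panel, both tubs where they were, the gripper clear, and about 25 s used.

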